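# Set the microscope lamp controller and switch it on

## Task

Turn the black dial of the free-standing lamp controller clockwise until its white line points at the green tab, pressing down on the dial meanwhile so that the light box does not spin or slide on the smooth bench; 15 to 20 N does it, and never lean on it with more than 25 N. Then, with the dial on the tab and not before, push the orange lamp button fully down and let go. Leave the controller standing where it was and the slide box, bottle and mouse undisturbed.

Things in the scene. Friction and masses are not known exactly. Their poses are not given: they have to be found in the camera images.
- controller: White and grey plastic lamp controller, 140 (x) x 100 (y) x 52 mm high, 0.35 to 0.6 kg, standing loose on four small rubber feet at x = +-50, y = +-22 mm. Origin: centre of the underside, on the bench; z up; its front (lamp button end) is the -x side. The dial is on top at the centre (x = y = 0). The box is rigid: it does not give under the press.
- dial (a joint): Dial angle, rad. 0: white line towards the controller's -x (button end); grows clockwise seen from above, so the line points to the controller's +y at 1.57. Range 0 to 2.4, starts at 0.15 to 0.5, stays where left. Stiff: it takes 0.36 N m, more than the feet hold under the box's own weight, so unless pressed down with some 12 N or more the whole box spins instead.
- marker (a joint): Angle of the green tab, rad, same zero and direction as the dial: the dial is set when both angles are equal (within 0.12 rad). Starts between 1.15 and 1.65. A flush ring, not to be handled.
- lamp_button (a joint): Travel of the orange lamp button, m: 0 up, 0.005 fully down. Springs back up. Needs about 1.5 N to start and 5 N to be fully down.
- dial_grip (a point): Point on the dial's vertical axis, 83 mm above the bench. The dial has a black bar grip, 44 mm long (along the white line), 14 mm wide, from 60 to 90 mm above the bench, on a round skirt of 56 mm diameter (52 to 60 mm above the bench). The point turns with the dial: its own -x axis points along the white line. Grip the bar across its 14 mm width.
- dial_line (a point): Where the white line meets the ring of the green tab, 31 mm from the dial's axis, 54 mm above the bench; turns with the dial.
- marker_tab (a point): Middle of the inner end of the green tab (8 mm wide, 14 mm long, flush with the top), 31 mm from the dial's axis, 54 mm above the bench.
- button_top (a point): Centre of the top of the round orange lamp button, 18 mm diameter, 54 mm from the dial's axis on the -x side of the controller, 61 mm above the bench when up (9 mm proud of the controller's top); moves straight down 5 mm when pushed.
- front_corner (a point): Upper corner of the controller at its x = -70, y = -50 mm, 52 mm above the bench; tells whether the box has spun or slid.
- rear_corner (a point): Upper corner of the controller at its x = +70, y = +50 mm, 52 mm above the bench.
- table: Black stone bench, its top at z = 0.
- slide_box: Bystander: closed blue slide box, 100 x 80 x 34 mm, loose. Origin: centre of the underside.
- oil_bottle: Bystander: small amber bottle, 34 mm diameter, 65 mm high, loose. Origin: centre of the underside.
- mouse: Bystander: grey computer mouse, 105 x 60 x 33 mm, loose. Origin: centre of the underside.
Things that resemble listed ones, but are neither listed nor needed, are in the scene too. There is more than one size of the controller; the one meant has the size given above.

How it is judged:
On the way, in this order (a step that is already met when the one before it is completed fails the run):
1. the dial's white line points at the green tab (within 4 mm at the ring, 0.13 rad) (horizontal distance between dial_line and marker_tab below 0.004 m), for 0.2 s.
2. the lamp button is pushed down fully (4 mm or more of its 5 mm) (value of joint lamp_button above 0.004 m), for 0.1 s.
At the end, for the whole second after the job is handed in: The dial's white line is within 4 mm (0.13 rad) of the middle of the green tab, the lamp button is up again, the controller stands upright and at rest with both listed corners within 15 mm of where they started, and the slide box, bottle and mouse are within 15 mm of their starts (horizontal distance between dial_line and marker_tab below 0.004 m and value of joint lamp_button below 0.0015 m and distance of each of front_corner, rear_corner, slide_box, oil_bottle, mouse from where it was at the start of the episode below 0.015 m and angle between controller's own z axis and vertical below 0.03 rad and linear speed of controller below 0.01 m/s); the robot touches nothing.
It fails at once if the controller spins or slides: a listed corner is more than 15 mm from its start (distance of any of front_corner, rear_corner from where it was at the start of the episode above 0.015 m).
It fails at once if the controller is leaned on too hard: more than 40 N in all between it and the bench (its weight and rubbing included) (contact force between controller and table above 40 N).
It fails at once if the lamp button is pushed (3 mm or more) while the dial is off the green tab (value of joint lamp_button above 0.003 m and horizontal distance between dial_line and marker_tab above 0.005 m).
It fails at once if a bystander is moved more than 15 mm (distance of any of slide_box, oil_bottle, mouse from where it was at the start of the episode above 0.015 m).
It also fails if it takes over 64 s, if anything falls off the work surface, if the arm or the gripper's body presses on something with over 40 N, if the wrist force passes 120 N, or if a joint passes its speed limit or range.

## Robot

A 6-joint arm with a two-finger parallel gripper is mounted at the origin on the work surface. World frame = base frame: x ahead of the robot, y to its left, z up, the work surface at z = 0. Lengths are in m, angles in rad, forces in N, time in s.
With the tool pointing down it reaches from about 0.275 to 0.85 m from the base axis. Payload 19 kg.
Tool frame: the origin (TCP) lies on the centre line of the jaws, within the pads' length; the fingertips stand 19 mm ahead of it and the grasp point (between the pads) is the TCP; z points along the fingers, y is the direction in which the jaws open and shut (so a half turn about z gives the same grasp; the last joint's range is limited). The gripper opens to 85 mm and grips with 20 to 120 N. Pads are 22 mm wide; open, the fingers measure 114 mm over their backs; the gripper's body (76 mm by 85 mm) begins 54 mm behind the grasp point. The pads swing forward as they close: fully open they stand 13 mm farther back than shut.
Start: joints at [1.075, 0.15, 1.437, -0, 1.554, -0.134], TCP at [0.204, 0.538, 0.25] pointing down, gripper open.
Joint ranges: [-2.8, 2.8], [-0.68, 2.1], [0.12, 2.68], [-1.39, 4.53], [0.16, 2.79], [-2.81, 2.81]. Speed limits (rad/s): [1.89, 1.89, 2.22, 3.01, 3.01, 3.01].

## Interface

Orientations are given as a 3x3 rotation matrix whose columns are the frame's x, y, z axes.
In Python, from plant import manip gives the robot as it stands.
- The arm moves only by the shell command python3 -m handwheel 'ROWS' [FORCE]. ROWS is JSON, one flat list of numbers, 7 for each row, row after row: the shift along the tool's x, y, z in cm, then the turn, a rotation vector about the tool's x, y, z in degrees, then the opening, from -1 (shut) to 1 (fully open). In form: [x, y, z, rx, ry, rz, gripper, x, y, z, rx, ry, rz, gripper, ...]. A call has 1 to 8 rows; each row shifts and turns the commanded pose from where the row before left it, along the tool's axes as they then stand; what a row does not reach is not made up. A row lasts 1/10 s, in which the tool goes at most 50 mm and 8.59 degrees, less where a joint would pass 70% of its speed; a pose out of reach is approached as far as the arm can. A call with a gripper value outside its range is refused whole. The fingers move at their own pace and stop on an object; FORCE is the grip in N (left out, the last holds). Time passes only in rows, so rows that do not move let the fingers close. It gives the time, the measured TCP pose, the force and the opening at its end, in the units of the state.
- manip.state(): the state, without advancing time (a new reading comes with each control period).
- manip.camera(name): name is "side" or "top"; returns the picture (480x640x3 uint8, red, green, blue); there is no depth.
- manip.camera_params(name): a dict with "fovy" (degrees; the focal length in pixels is half the picture's height over the tangent of half this angle, whatever the lens; pixels are square), "cx", "cy" (the principal point, pixels), "k1" (the pictures are not rectified: a ray, as slopes to the right and down, at radius r is drawn at 1 + k1 r^2 times it, then the intrinsics apply), "world_from_camera" (4x4, takes a point from camera to world coordinates). Camera axes: x right, y down, z forward; pixel columns grow to the right and rows downward; lengths in m; the calibration is good to about 2 mm. A picture is of the moment at which its call begins. camera_params takes no time and is no camera call.
- manip.close_job(): hands the job in, once; it reports no verdict.
The state is a dict: "clock": time; "qpos": joint angles; "joint_vel": joint speeds; "effort": joint torques, N m; "ee_pos": TCP position; "tool_rot": TCP orientation; "wrist_force": force on the tool from outside, world axes, zero at the start; "ft_torque": the same for the moment, N m; "finger_gap": finger opening in m.
Only numpy, scipy, OpenCV 4.12 (cv2) and the standard library are available. Lean on these libraries where they do the work, as an engineer would, in place of code of your own. Each camera call takes 0.05 s, during which the arm holds its last target.

## Working session

There is one attempt and no reset: what is moved stays moved. The work goes in short steps, Python scripts to look and compute and a shell command to move; the robot and the scene stay as the last step left them, time stands still between calls to the robot, and variables do not carry over. Pictures are saved under pics/ and viewed, and the job is handed in when it is done.

```bash
ls; mkdir -p pics; python3 - <<'E'
from plant import manip
import cv2
for n in("side","top"):
    im=manip.camera(n); cv2.imwrite(f"pics/{n}0.png",im[:,:,::-1]); print(n,manip.camera_params(n))
print(manip.state())
E
```

```text
pics
side {'fovy': 48.46426650490039, 'cx': 323.04690159012176, 'cy': 243.20028845728964, 'k1': -0.14155609740557779, 'world_from_camera': array([[ 0.99417547, -0.0594492 ,  0.08989393,  0.51984132],
       [-0.10568306, -0.70124821,  0.70504046, -0.66191499],
       [ 0.02112387, -0.71043419, -0.70344654,  0.76926887],
       [ 0.        ,  0.        ,  0.        ,  1.        ]])}
top {'fovy': 52.90712651065021, 'cx': 318.5737351203231, 'cy': 232.89042891321893, 'k1': -0.03004387559853809, 'world_from_camera': array([[ 3.36681376e-02, -9.77778313e-01,  2.06920339e-01,
         3.95542871e-01],
       [-9.99432662e-01, -3.31252136e-02,  6.08891766e-03,
         2.61982295e-02],
       [ 9.00668783e-04, -2.07007947e-01, -9.78338846e-01,
         9.39748776e-01],
       [ 0.00000000e+00,  0.00000000e+00,  0.00000000e+00,
         1.00000000e+00]])}
{'clock': 0.1, 'qpos': array([ 1.07499414e+00,  1.50956015e-01,  1.43790680e+00, -3.54303313e-05,
        1.55380358e+00, -1.34000789e-01]), 'joint_vel': array([-2.05278313e-03, -1.60575573e-03, -2.13696041e-03,  8.93679280e-05,
       -4.26396428e-04, -4.76854405e-04]), 'effort': array([ 4.51673346e-03, -7.14369965e+01, -5.71803796e+01, -2.85489723e-04,
        7.03085039e-03, -5.85291082e-05]), 'ee_pos': array([0.20346805, 0.53760158, 0.24975437]), 'tool_rot': array([[-9.35260914e-01,  3.53958745e-01, -4.79661876e-04],
       [ 3.53959054e-01,  9.35260426e-01, -9.61307108e-04],
       [ 1.08345713e-04, -1.06885363e-03, -9.99999423e-01]]), 'wrist_force': array([-0.58404141,  0.64480871,  0.13288663]), 'ft_torque': array([ 0.00016127, -0.02231954,  0.00623923]), 'finger_gap': 0.08519057039827255}
```

View pics/side0.png

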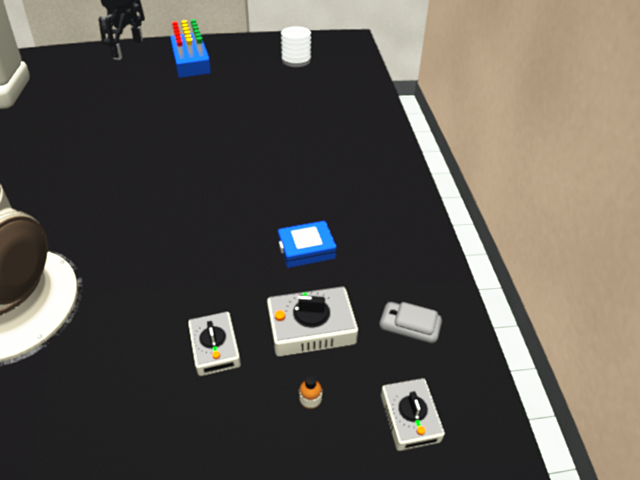

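View pics/top0.png

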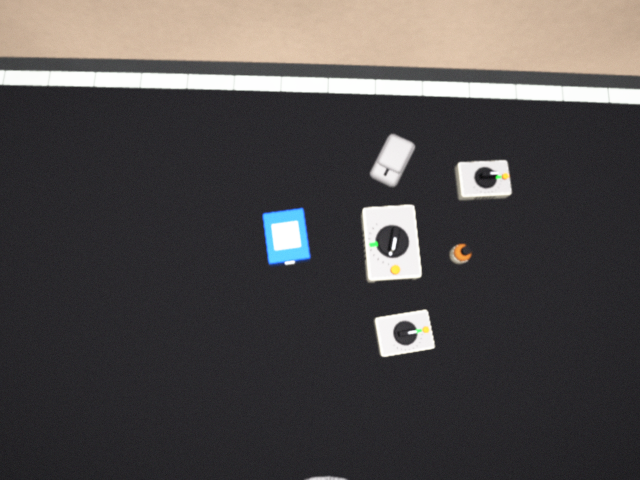

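Three controllers could be the one meant. In the top view, the big one is at (392,243), with small ones at (485,178) and (405,333). In the side view, they are at (312,320), (413,412) and (213,342). The big one, which has its button at the -x end, should be the 140 mm one. I'll check this in a crop and by its size.

```bash
cat > h.py <<'E'
import numpy as np, cv2
from plant import manip
def K(n):
    p=manip.camera_params(n); f=240/np.tan(np.radians(p["fovy"]/2)); return p,f
def ray(n,uv):
    p,f=K(n); M=np.array([[f,0,p["cx"]],[0,f,p["cy"]],[0,0,1]])
    # k1 model as cv2 distortion
    q=cv2.undistortPoints(np.array([[uv]],float),M,np.array([p["k1"],0,0,0,0]))[0,0]
    T=p["world_from_camera"]; d=T[:3,:3]@np.array([q[0],q[1],1]); return T[:3,3],d/np.linalg.norm(d)
def onz(n,uv,z):
    o,d=ray(n,uv); return o+d*(z-o[2])/d[2]
def proj(n,P):
    p,f=K(n); M=np.array([[f,0,p["cx"]],[0,f,p["cy"]],[0,0,1]])
    W=np.linalg.inv(p["world_from_camera"])
    return cv2.projectPoints(np.array(P,float).reshape(-1,1,3),cv2.Rodrigues(W[:3,:3])[0],W[:3,3],M,np.array([p["k1"],0,0,0,0]))[0][:,0]
def cents(im,lo,hi,amin=6,roi=None):
    hsv=cv2.cvtColor(im,cv2.COLOR_RGB2HSV); m=cv2.inRange(hsv,np.array(lo),np.array(hi))
    if roi: z=np.zeros_like(m); x0,x1,y0,y1=roi; z[y0:y1,x0:x1]=m[y0:y1,x0:x1]; m=z
    n,l,s,c=cv2.connectedComponentsWithStats(m); return [(c[i].round(2),s[i][4]) for i in range(1,n) if s[i][4]>=amin]
E
python3 - <<'E'
from h import *
t=cv2.imread("pics/top0.png")[:,:,::-1].copy(); s=cv2.imread("pics/side0.png")[:,:,::-1].copy()
a=cv2.resize(t[195:295,345:440],None,fx=4,fy=4,interpolation=2); b=cv2.resize(s[275:365,255:370],None,fx=4,fy=4,interpolation=2)
o=np.zeros((400,800,3),np.uint8); o[:400,:380]=a; o[:360,380:800]=b[:360,:420]; cv2.imwrite("pics/crop.png",o[:,:,::-1])
for n,im,roi in(("top",t,(350,430,200,285)),("side",s,(262,362,280,360))):
    for nm,lo,hi,z in(("orange",(8,150,150),(25,255,255),.061),("green",(45,120,80),(75,255,255),.052),("white",(0,0,225),(180,30,255),.090)):
        for c,A in cents(im,lo,hi,4,roi): print(n,nm,c,A,onz(n,c,z).round(4))
# top face of the big controller
hsv=cv2.cvtColor(t,cv2.COLOR_RGB2HSV); m=((hsv[...,2]>90)).astype(np.uint8)
z=np.zeros_like(m); z[198:290,350:432]=m[198:290,350:432]
cs=max(cv2.findContours(z,0,2)[0],key=cv2.contourArea); r=cv2.minAreaRect(cs); P=np.array([onz("top",q,.052) for q in cv2.boxPoints(r)])
print(P.round(4),np.linalg.norm(np.diff(P,axis=0),axis=1))
E
```

```text
top orange [392.43 271.43] 7 [ 0.5138 -0.1061  0.061 ]
top green [374.37 243.67] 30 [ 0.5662 -0.0734  0.052 ]
top white [391.01 241.99] 2752 [ 0.563 -0.099  0.09 ]
top white [393.76 243.32] 37 [ 0.5607 -0.104   0.09  ]
top white [390. 253.] 9 [ 0.5429 -0.0973  0.09  ]
side orange [279.48 315.19] 81 [ 0.5201 -0.1151  0.061 ]
side green [304.53 293.53] 15 [ 0.5661 -0.0645  0.052 ]
side white [311.26 327.03] 515 [ 0.5685 -0.1652  0.09  ]
side white [303.5 297. ] 36 [ 0.5613 -0.1034  0.09  ]
side white [296.29 308.  ] 7 [ 0.5479 -0.1253  0.09  ]
[[ 0.6369 -0.0448  0.052 ]
 [ 0.65   -0.1517  0.052 ]
 [ 0.5039 -0.1626  0.052 ]
 [ 0.4917 -0.0591  0.052 ]] [0.10768019 0.14647613 0.10415808]
```

View pics/crop.png

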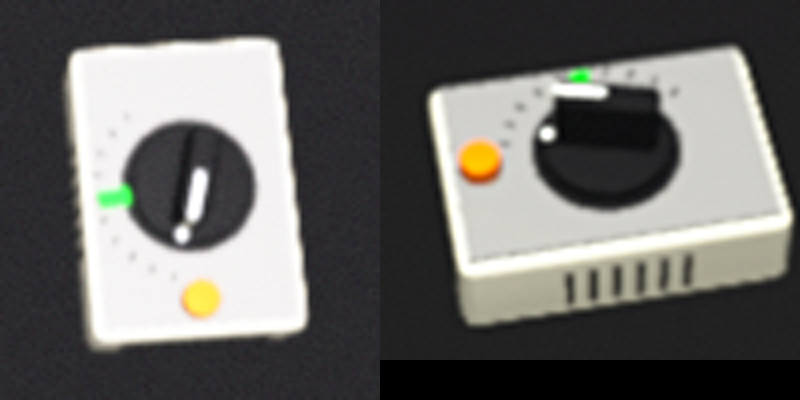

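Confirmed: the big controller is about 140 × 100 mm, with its button at the -x end. The crop shows the white line near the bottom of the dial and the green tab at its left. Next I'll measure the axis, yaw, dial angle and tab angle.

```bash
cat >> h.py <<'E'
def tri(ut,us):
    a=[ray("top",ut),ray("side",us)]
    A=sum(np.eye(3)-np.outer(d,d) for o,d in a); b=sum((np.eye(3)-np.outer(d,d))@o for o,d in a)
    X=np.linalg.solve(A,b); return X,np.linalg.norm(np.cross(X-a[0][0],a[0][1]))
E
python3 - <<'E'
from h import *
t=cv2.imread("pics/top0.png")[:,:,::-1].copy(); s=cv2.imread("pics/side0.png")[:,:,::-1].copy()
o=cents(t,(8,90,150),(32,255,255),20,(350,430,200,285)); p=cents(s,(5,120,150),(28,255,255),20,(262,362,280,360))
print(o,p)
print("button",tri(o[0][0],p[0][0]))
g=cents(t,(45,80,80),(80,255,255),10,(350,430,200,285)); q=cents(s,(45,80,80),(80,255,255),10,(262,362,280,360)); print(g,q,onz("top",g[0][0],.052),onz("side",q[0][0],.052))
print("dot",tri((390,253),(296.3,308)),onz("top",(390,253),.06),onz("side",(296.3,308),.06))
print("line",tri((393.76,243.32),(303.5,297)))
# skirt ellipse
for n,im,roi in(("top",t,(370,415,220,266)),("side",s,(288,336,290,330))):
    x0,x1,y0,y1=roi; v=cv2.cvtColor(im,cv2.COLOR_RGB2HSV)[...,2][y0:y1,x0:x1]; m=(v<120).astype(np.uint8)
    c=max(cv2.findContours(m,0,1)[0],key=cv2.contourArea)[:,0]+[x0,y0]
    P=np.array([onz(n,u,.060) for u in c]); h=cv2.convexHull(P[:,:2].astype(np.float32)); 
    print(n,"enclosing",cv2.minEnclosingCircle(P[:,:2].astype(np.float32)),"ell",cv2.fitEllipse(P[:,:2].astype(np.float32)*1000), (P.min(0)+P.max(0))/2)
    # edges of the top face: bright regions
# top face in side view: grey
hsv=cv2.cvtColor(s,cv2.COLOR_RGB2HSV)
print([hsv[r,312] for r in range(284,360,5)])
E
```

```text
[(array([394.94, 269.16]), np.int32(68))] [(array([279.54, 315.16]), np.int32(87))]
button (array([ 0.51955044, -0.11136457,  0.05596491]), np.float64(0.0006919716930570051))
[(array([374.14, 243.93]), np.int32(42))] [(array([304.62, 293.57]), np.int32(21))] [ 0.56570284 -0.0730122   0.052     ] [ 0.56620768 -0.06461747  0.052     ]
dot (array([ 0.5486295 , -0.10160093,  0.05983512]), np.float64(0.000509567787388922)) [ 0.54808881 -0.10163636  0.06      ] [ 0.54912471 -0.10160047  0.06      ]
line (array([ 0.56096388, -0.10386772,  0.09044547]), np.float64(0.00032905623028070275))
top enclosing ((0.5709167718887329, -0.10497073829174042), 0.030325274914503098) ell ((570.9873046875, -105.28325653076172), (58.29340744018555, 58.57339096069336), 124.06426239013672) [ 0.57020883 -0.10526438  0.06      ]
side enclosing ((0.5760444402694702, -0.10962210595607758), 0.03473377227783203) ell ((574.4696044921875, -111.08082580566406), (58.88606262207031, 65.17591857910156), 152.11233520507812) [ 0.57327426 -0.11061385  0.06      ]
[array([150,  16,  32], dtype=uint8), array([120,   8,  34], dtype=uint8), array([ 24,   6, 204], dtype=uint8), array([ 0,  0, 47], dtype=uint8), array([105,  32,  16], dtype=uint8), array([135,  32,  16], dtype=uint8), array([ 0,  7, 39], dtype=uint8), array([150,   7,  39], dtype=uint8), array([135,  22,  23], dtype=uint8), array([ 20,   7, 211], dtype=uint8), array([ 30,   8, 199], dtype=uint8), array([ 28,  34, 210], dtype=uint8), array([ 26,  36, 156], dtype=uint8), array([ 27,  34, 167], dtype=uint8), array([150,   8,  33], dtype=uint8), array([60,  7, 35], dtype=uint8)]
```

```bash
python3 -m handwheel '[-3.5,-2.9,0,0,0,0,1,-3.5,-2.9,0,0,0,0,1,-3.5,-2.9,0,0,0,0,1,-3.5,-2.9,0,0,0,0,1,-3.5,-2.9,0,0,0,0,1,-3.5,-2.9,0,0,0,0,1,-3.5,-2.9,0,0,0,0,1,-3.5,-2.9,0,0,0,0,1]' 100
python3 -m handwheel '[-3.5,-2.9,0,0,0,0,1,-3.5,-2.9,0,0,0,0,1,-3.5,-2.9,0,0,0,0,1,-3.5,-2.9,0,0,0,0,1,-3.5,-2.9,0,0,0,0,1,-3.5,-2.9,0,0,0,0,1,-3.5,-2.9,0,0,0,-5,1,0,0,0,0,0,-6,1]'
```

```text
clock: 0.9
ee_pos: [0.3837, 0.2199, 0.2502]
tool_rot: [[-0.935, 0.354, 0.0], [0.354, 0.935, -0.0], [-0.0, -0.0, -1.0]]
wrist_force: [0.3, 0.9, -0.0]
finger_gap: 0.0856
clock: 1.7
ee_pos: [0.542, -0.0591, 0.2491]
tool_rot: [[-0.986, 0.169, -0.001], [0.169, 0.986, -0.001], [0.001, -0.001, -1.0]]
wrist_force: [-1.3, 1.4, -0.3]
finger_gap: 0.0852
```

```bash
python3 -m handwheel '[-1.8,-2.0,0,0,0,0,1,-1.8,-2.0,0,0,0,0,1,0,0,3,0,0,0,1,0,0,3,0,0,0,1,0,0,3,0,0,0,1,0,0,0,0,0,0,1]'
python3 - <<'E'
from h import *
for n in("side","top"):
    im=manip.camera(n); cv2.imwrite(f"pics/{n}1.png",im[:,:,::-1]); p=manip.state()["ee_pos"]; print(p,manip.state()["wrist_force"],proj(n,p+[0,0,-.019]))
    c=proj(n,[.571,-.1055,.08])[0].astype(int); cv2.imwrite(f"pics/{n}1c.png",cv2.resize(im[c[1]-75:c[1]+75,c[0]-100:c[0]+100],None,fx=3,fy=3,interpolation=2)[:,:,::-1])
a=cv2.imread("pics/top1c.png");b=cv2.imread("pics/side1c.png");cv2.imwrite("pics/both1.png",cv2.resize(np.hstack([a,b]),(800,300)))
E
```

```text
clock: 2.3
ee_pos: [0.5676, -0.1, 0.1563]
tool_rot: [[-0.986, 0.169, -0.006], [0.169, 0.986, 0.002], [0.007, 0.001, -1.0]]
wrist_force: [0.2, 0.0, -0.1]
finger_gap: 0.0857
[ 0.56852336 -0.10023567  0.15906057] [ 0.53914881 -0.30564377  0.30104442] [[307.71569091 274.95931578]]
[ 0.56933688 -0.10041565  0.16087889] [-0.15394108 -0.03688217  0.52512255] [[396.3680024  232.55219311]]
```

View pics/both1.png

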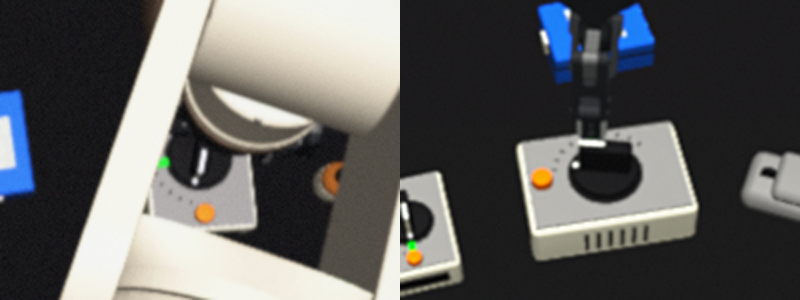

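The side view shows the gripper above the bar and the box undisturbed. I'll correct by about 5 mm in y and descend to the bar.

```bash
python3 -m handwheel '[-0.26,-0.47,0,0,0,0,1,0,0,0,0,0,0,1,0,0,2,0,0,0,1,0,0,2,0,0,0,1,0,0,2,0,0,0,1,0,0,1.5,0,0,0,1,0,0,0,0,0,0,1,0,0,0,0,0,0,1]'
python3 - <<'E'
from h import *
print(manip.state()["tool_rot"].round(4))
im=manip.camera("side"); cv2.imwrite("pics/side2.png",cv2.resize(im[240:380,220:400],None,fx=4,fy=4,interpolation=2)[:,:,::-1])
print(manip.state()["ee_pos"],manip.state()["wrist_force"],manip.state()["ft_torque"])
E
```

```text
clock: 3.2
ee_pos: [0.5714, -0.1056, 0.0861]
tool_rot: [[-0.986, 0.169, 0.001], [0.169, 0.986, -0.0], [-0.001, -0.0, -1.0]]
wrist_force: [0.2, -0.5, -0.1]
finger_gap: 0.0856
[[-9.856e-01  1.690e-01  6.000e-04]
 [ 1.690e-01  9.856e-01 -3.000e-04]
 [-6.000e-04 -2.000e-04 -1.000e+00]]
[ 0.57158649 -0.10570573  0.08645882] [ 0.47364425 -1.21206825 -0.08859906] [-0.02308337  0.07464254 -0.02089921]
```

View pics/side2.png

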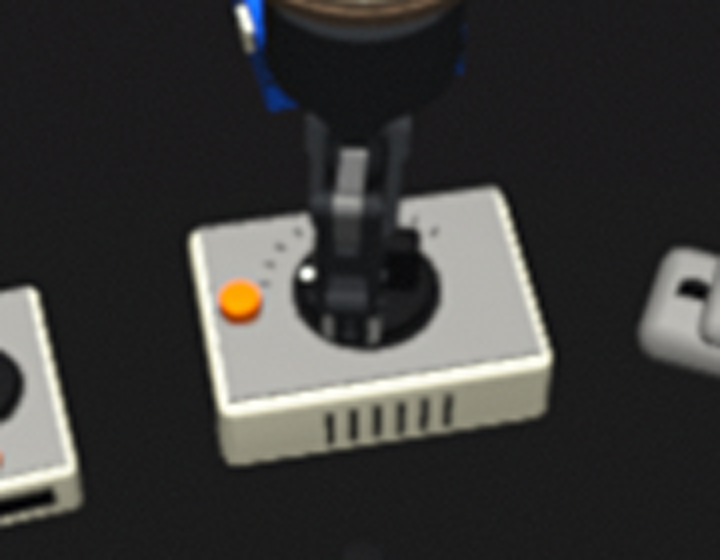

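```bash
python3 -m handwheel '[0,0,0,0,0,0,-0.5,0,0,0,0,0,0,-0.5,0,0,0,0,0,0,-0.5,0,0,0,0,0,0,-0.5,0,0,0,0,0,0,-0.5]' 20
python3 -m handwheel '[0,0,0,0,0,0,-1,0,0,0,0,0,0,-1,0,0,0,0,0,0,-1,0,0,0,0,0,0,-1]' 20
python3 -c "
from h import *
s=manip.state();print(s['ee_pos'],s['wrist_force'],s['ft_torque'])"
```

```text
clock: 3.75
ee_pos: [0.5711, -0.1055, 0.0854]
tool_rot: [[-0.986, 0.169, 0.0], [0.169, 0.986, -0.0], [-0.0, -0.0, -1.0]]
wrist_force: [-0.5, -0.7, -0.2]
finger_gap: 0.0214
clock: 4.15
ee_pos: [0.5711, -0.1056, 0.0854]
tool_rot: [[-0.986, 0.169, 0.0], [0.169, 0.986, -0.0], [-0.0, -0.0, -1.0]]
wrist_force: [-0.4, -1.8, 2.0]
finger_gap: 0.0133
[ 0.5710965  -0.10561714  0.0854086 ] [-0.40859367 -1.78921416  2.00499988] [-0.18827539  0.0116406   0.03207902]
```

Gripped, with the gap at 13 to 14 mm as expected. Now I'll raise the grip force and press down in small steps.

```bash
python3 -m handwheel '[0,0,0,0,0,0,-1,0,0,0,0,0,0,-1,0,0,0,0,0,0,-1]' 90
python3 -m handwheel '[0,0,0.05,0,0,0,-1,0,0,0,0,0,0,-1,0,0,0,0,0,0,-1]'
python3 -c "
from h import *
s=manip.state();print(s['ee_pos'],s['wrist_force'],s['ft_torque'])"
```

```text
clock: 4.45
ee_pos: [0.5711, -0.1056, 0.0856]
tool_rot: [[-0.986, 0.169, 0.0], [0.169, 0.986, -0.0], [-0.0, -0.0, -1.0]]
wrist_force: [-1.9, -1.9, 6.4]
finger_gap: 0.0122
clock: 4.75
ee_pos: [0.5711, -0.1056, 0.0855]
tool_rot: [[-0.986, 0.169, 0.0], [0.169, 0.986, -0.0], [-0.001, -0.0, -1.0]]
wrist_force: [-4.8, -0.3, 11.7]
finger_gap: 0.0121
[ 0.57114952 -0.10563209  0.08552924] [-4.77175318 -0.29583288 11.70508734] [-0.04809566  0.75738385  0.03432436]
```

```bash
python3 -m handwheel '[0.03,0,0.04,0,0,0,-1,0,0,0,0,0,0,-1,0,0,0,0,0,0,-1]'
python3 -c "
from h import *
s=manip.state();print(s['ee_pos'],s['wrist_force'],s['ft_torque'])"
```

```text
clock: 5.05
ee_pos: [0.5711, -0.1056, 0.0855]
tool_rot: [[-0.986, 0.169, 0.001], [0.169, 0.986, -0.001], [-0.001, -0.0, -1.0]]
wrist_force: [-4.1, 0.1, 14.8]
finger_gap: 0.0123
[ 0.5711176  -0.10560283  0.08548498] [-4.06021913  0.07312351 14.8334613 ] [ 0.0116325   0.69042425 -0.03250544]
```

```bash
python3 -m handwheel '[0.06,0,0.03,0,0,0,-1,0,0,0,0,0,0,-1,0,0,0,0,0,2,-1,0,0,0,0,0,2,-1,0,0,0,0,0,2,-1]'
python3 -c "
from h import *
s=manip.state();print(s['ee_pos'],s['wrist_force'],s['ft_torque'])
im=manip.camera('side'); cv2.imwrite('pics/side3.png',cv2.resize(im[240:380,220:400],None,fx=4,fy=4,interpolation=2)[:,:,::-1])"
```

```text
clock: 5.55
ee_pos: [0.5711, -0.1054, 0.0855]
tool_rot: [[-0.962, 0.272, 0.003], [0.272, 0.962, -0.001], [-0.003, 0.0, -1.0]]
wrist_force: [0.2, 1.2, 15.6]
finger_gap: 0.0123
[ 0.57106043 -0.10539668  0.08548609] [ 0.22084516  1.1855611  15.57817523] [ 0.27634816 -0.05380487  0.3816692 ]
```

View pics/side3.png

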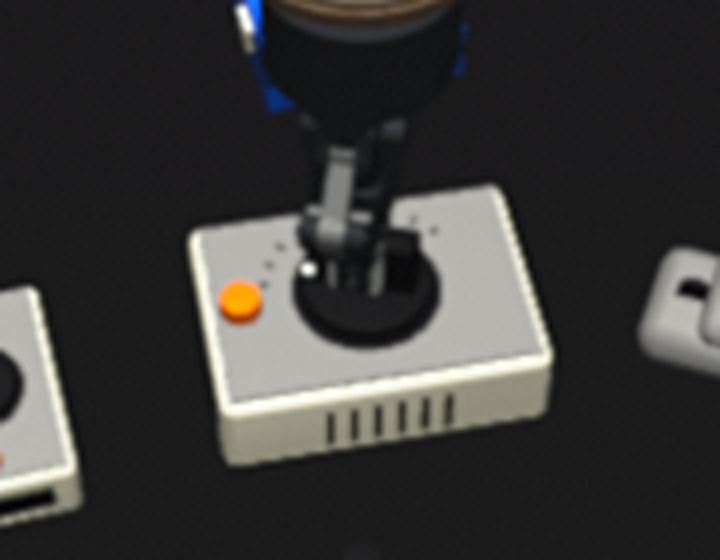

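The torque is at the dial's 0.36 to 0.38 N m and the box hasn't moved. I'll carry on turning.

```bash
python3 -m handwheel '[0,0,0.02,0,0,3,-1,0,0,0,0,0,3,-1,0,0,0,0,0,3,-1,0,0,0,0,0,3,-1,0,0,0,0,0,3,-1]'
python3 -c "
from h import *
s=manip.state();print(s['ee_pos'],s['wrist_force'],s['ft_torque'],s['tool_rot'][2])
im=manip.camera('side'); cv2.imwrite('pics/side4.png',cv2.resize(im[240:380,220:400],None,fx=4,fy=4,interpolation=2)[:,:,::-1])"
```

```text
clock: 6.1
ee_pos: [0.5714, -0.1049, 0.0855]
tool_rot: [[-0.859, 0.512, 0.003], [0.512, 0.859, 0.0], [-0.003, 0.002, -1.0]]
wrist_force: [1.8, 6.5, 16.7]
finger_gap: 0.0126
[ 0.57135346 -0.10490564  0.08548307] [ 1.79284248  6.51387841 16.68718273] [ 1.21078955 -0.37522005  0.34822537] [-0.00276424  0.00186227 -0.99999445]
```

View pics/side4.png

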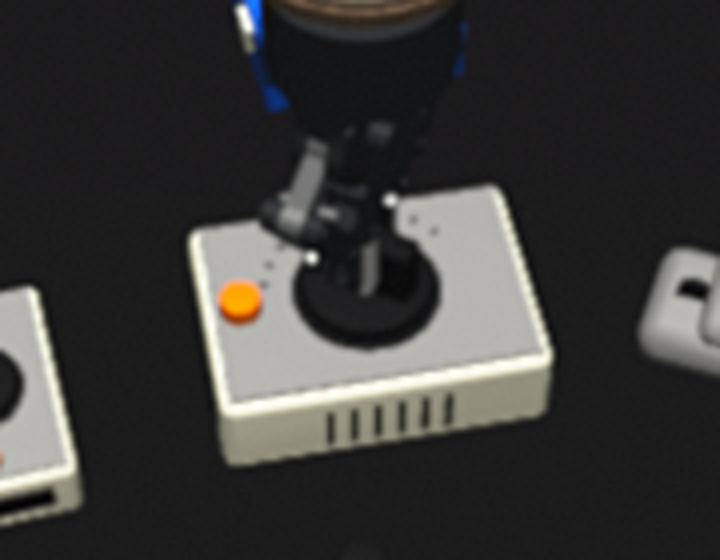

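```bash
python3 -m handwheel '[0.01,0.05,0,0,0,0,-1,0,0,0,0,0,3,-1,0,0,0,0,0,3,-1,0,0,0,0,0,3,-1]'
python3 -c "
from h import *
s=manip.state();print(s['ee_pos'],s['wrist_force'],s['ft_torque'],s['tool_rot'][2])"
```

```text
clock: 6.55
ee_pos: [0.5716, -0.1045, 0.0855]
tool_rot: [[-0.768, 0.64, 0.003], [0.64, 0.768, 0.0], [-0.003, 0.002, -1.0]]
wrist_force: [3.3, 6.0, 16.0]
finger_gap: 0.0126
[ 0.5715575  -0.10452296  0.08546961] [ 3.25884279  6.0094425  16.03419222] [ 0.93098518 -0.47611194  0.42360359] [-0.00259504  0.00221025 -0.99999419]
```

```bash
python3 -m handwheel '[0.015,0.08,0.01,0,0,0,-1,0,0,0,0,0,3,-1,0,0.02,0,0,0,3,-1,0,0.02,0,0,0,3,-1]'
python3 -c "
from h import *
s=manip.state();print(s['ee_pos'],s['wrist_force'],s['ft_torque'],s['tool_rot'][2])
im=manip.camera('side'); cv2.imwrite('pics/side5.png',cv2.resize(im[240:380,220:400],None,fx=4,fy=4,interpolation=2)[:,:,::-1])"
```

```text
clock: 6.95
ee_pos: [0.572, -0.1041, 0.0855]
tool_rot: [[-0.658, 0.753, 0.003], [0.753, 0.658, -0.001], [-0.003, 0.001, -1.0]]
wrist_force: [-2.0, 0.9, 18.3]
finger_gap: 0.012
[ 0.57195123 -0.10407049  0.08546675] [-1.98541997  0.89023979 18.34788976] [0.00149672 0.32348645 0.353172  ] [-0.00256054  0.00149419 -0.99999561]
```

View pics/side5.png

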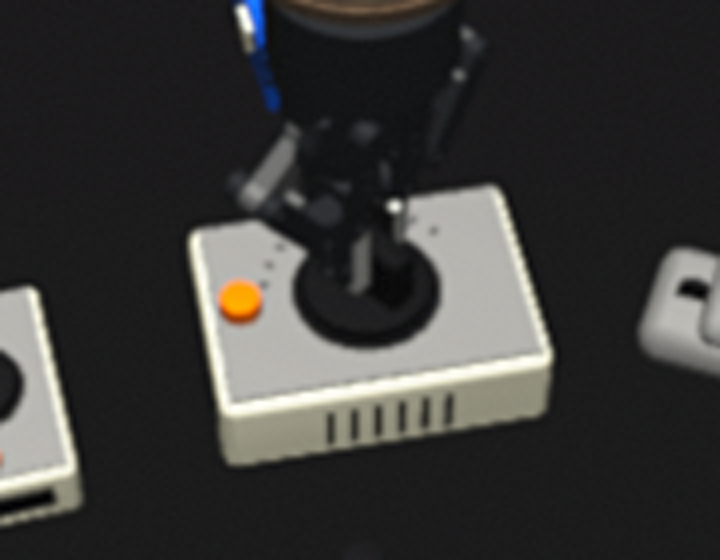

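```bash
python3 -m handwheel '[0,0,0,0,0,3,-1,0,0,0,0,0,3,-1,0,0.01,0,0,0,3,-1,0,0.01,0,0,0,3,-1]'
python3 -c "
from h import *
s=manip.state();print(s['ee_pos'],s['wrist_force'],s['ft_torque'],s['tool_rot'][2])"
```

```text
clock: 7.4
ee_pos: [0.5724, -0.1038, 0.0855]
tool_rot: [[-0.487, 0.873, 0.003], [0.873, 0.487, -0.001], [-0.002, 0.003, -1.0]]
wrist_force: [1.9, 1.6, 17.3]
finger_gap: 0.0124
[ 0.57235722 -0.10376525  0.08547516] [ 1.9243158   1.62453796 17.30215622] [ 0.30310476 -0.17212968  0.37613821] [-0.00220315  0.0026231  -0.99999413]
```

Yaw is 119°, and about 98.5° is wanted. Continuing.

```bash
python3 -m handwheel '[0.01,0.02,0,0,0,3,-1,0,0.01,0,0,0,3,-1,0,0.01,0,0,0,3,-1,0,0.02,0,0,0,3,-1]'
python3 -c "
from h import *
s=manip.state();print(s['ee_pos'],s['wrist_force'],s['ft_torque'],s['tool_rot'][2])"
python3 -m handwheel '[0,0.01,0,0,0,3,-1,0,0.01,0,0,0,3,-1,0,0,0,0,0,0,-1,0,0,0,0,0,0,-1]'
python3 -c "
from h import *
s=manip.state();print(s['ee_pos'],s['wrist_force'],s['ft_torque'],s['tool_rot'][2])
for n,r in(('side',(240,380,220,400)),('top',(170,310,310,490))):
    im=manip.camera(n); cv2.imwrite('pics/%s6.png'%n,cv2.resize(im[r[0]:r[1],r[2]:r[3]],None,fx=4,fy=4,interpolation=2)[:,:,::-1])"
```

```text
clock: 7.8
ee_pos: [0.5729, -0.1035, 0.0855]
tool_rot: [[-0.295, 0.955, 0.003], [0.955, 0.295, -0.001], [-0.002, 0.003, -1.0]]
wrist_force: [1.3, 1.0, 17.3]
finger_gap: 0.0122
[ 0.57288562 -0.10353934  0.08548595] [ 1.29212418  0.99561121 17.26272611] [ 0.20280846 -0.17180087  0.32457459] [-0.00182886  0.00304943 -0.99999368]
clock: 8.2
ee_pos: [0.5732, -0.1035, 0.0855]
tool_rot: [[-0.195, 0.981, 0.004], [0.981, 0.195, -0.001], [-0.001, 0.003, -1.0]]
wrist_force: [2.6, 0.9, 16.8]
finger_gap: 0.0124
[ 0.57315432 -0.10347234  0.08549525] [ 2.57658877  0.91293575 16.82680038] [ 0.22871605 -0.28678949 -0.03931589] [-0.00143622  0.00347337 -0.99999294]
```

View pics/side6.png

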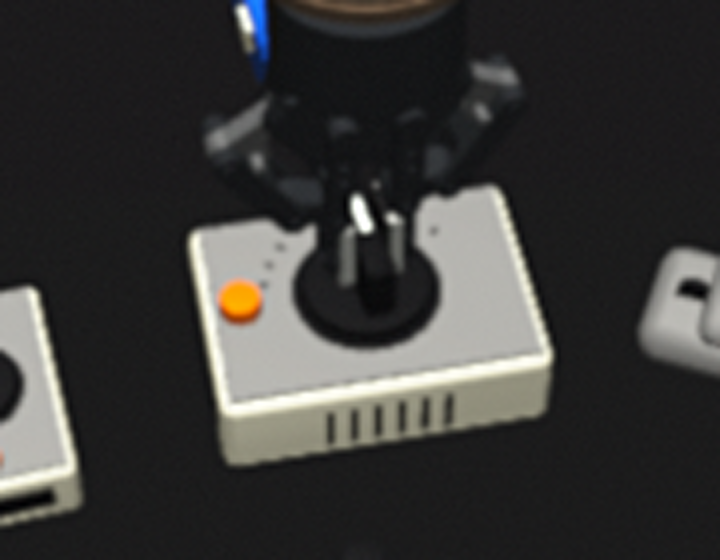

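View pics/top6.png

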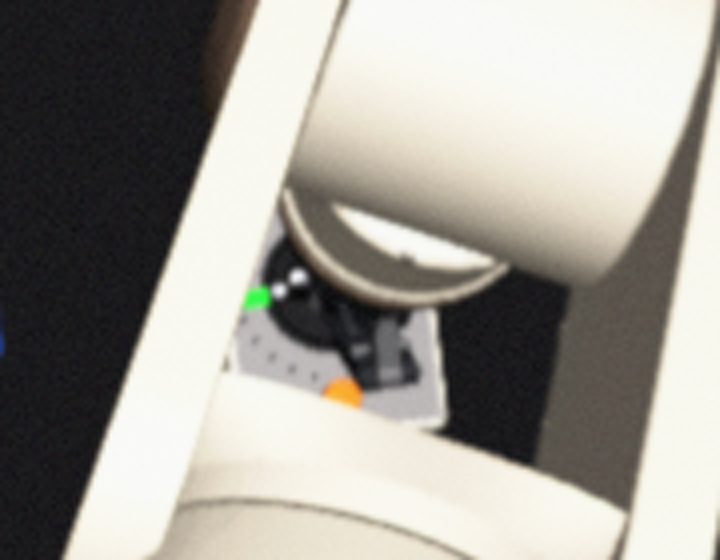

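The top view shows the white dot right beside the green tab, at about (280,290) and (257,298) in the crop. I'll measure both angles.

```bash
python3 - <<'E'
from h import *
im=manip.camera("top"); cv2.imwrite("pics/top7.png",im[:,:,::-1])
g=cents(im,(45,80,80),(80,255,255),5,(365,390,235,250)); print(g)
w=cents(im,(0,0,150),(180,60,255),2,(377,388,236,246)); print(w)
c=np.array([.571,-.1053]); 
for u,z in ((g[0][0],.052),)+tuple((x[0],.06) for x in w):
    d=onz("top",u,z)[:2]-c; print(u,np.linalg.norm(d),np.degrees(np.arctan2(d[1],d[0])))
t=cv2.imread("pics/top0.png")[:,:,::-1]
g0=cents(t,(45,80,80),(80,255,255),5,(350,430,200,285)); print(g0)
E
```

```text
[(array([374.26, 243.91]), np.int32(35))]
[(array([384., 239.]), np.int32(9)), (array([379.12, 242.12]), np.int32(8))]
[374.26 243.91] 0.032490536650012045 99.30155672357145
[384. 239.] 0.015244762763275363 78.18851390043262
[379.12 242.12] 0.024159628127501914 97.36548085715093
[(array([374.14, 243.93]), np.int32(42))]
```

The dot is at 97.4° and the tab at 99.3°, which is about 1 mm apart at the ring, well within tolerance. The box hasn't moved, since the tab is still at the same pixel. I'll unload, open slightly and lift.

```bash
python3 -m handwheel '[0,0,-0.08,0,0,0,-1,0,0,-0.06,0,0,0,-1,0,0,0,0,0,0,-1]'
python3 -m handwheel '[0,0,0,0,0,0,-0.4,0,0,0,0,0,0,-0.4,0,0,0,0,0,0,-0.4,0,0,0,0,0,0,-0.4]'
python3 -m handwheel '[0,0,-2,0,0,0,-0.4,0,0,-2,0,0,0,-0.4,0,0,-2,0,0,0,-0.4,0,0,-2,0,0,0,-0.4,0,0,0,0,0,0,-1,0,0,0,0,0,0,-1,0,0,0,0,0,0,-1]' 40
python3 - <<'E'
from h import *
for n,r in(('side',(240,380,220,400)),('top',(170,310,310,490))):
    im=manip.camera(n); cv2.imwrite('pics/%s8f.png'%n,im[:,:,::-1]);cv2.imwrite('pics/%s8.png'%n,cv2.resize(im[r[0]:r[1],r[2]:r[3]],None,fx=4,fy=4,interpolation=2)[:,:,::-1])
    print(cents(im,(45,80,80),(80,255,255),5,(350,430,200,285) if n=='top' else (262,362,280,360)),cents(im,(5,120,150),(32,255,255),8,(350,430,200,285) if n=='top' else (262,362,280,360)))
E
```

```text
clock: 8.65
ee_pos: [0.5724, -0.1034, 0.0856]
tool_rot: [[-0.195, 0.981, 0.001], [0.981, 0.195, -0.0], [-0.0, 0.001, -1.0]]
wrist_force: [6.1, 0.8, 5.6]
finger_gap: 0.0124
clock: 9.05
ee_pos: [0.5716, -0.1033, 0.085]
tool_rot: [[-0.195, 0.981, -0.001], [0.981, 0.195, 0.0], [0.0, -0.001, -1.0]]
wrist_force: [0.7, 0.7, 0.1]
finger_gap: 0.0258
clock: 9.75
ee_pos: [0.5715, -0.1033, 0.1642]
tool_rot: [[-0.195, 0.981, -0.001], [0.981, 0.195, 0.0], [0.001, -0.001, -1.0]]
wrist_force: [-0.2, 0.0, -0.6]
finger_gap: 0.0003
[(array([302.94, 294.82]), np.int32(17))] [(array([278.94, 314.79]), np.int32(87))]
[(array([375.68, 244.58]), np.int32(19))] [(array([395.12, 269.65]), np.int32(69))]
```

View pics/side8.png

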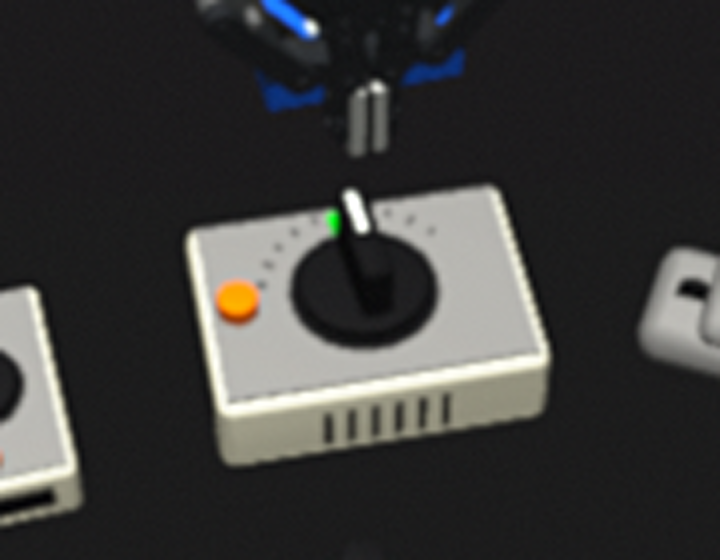

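View pics/top8.png

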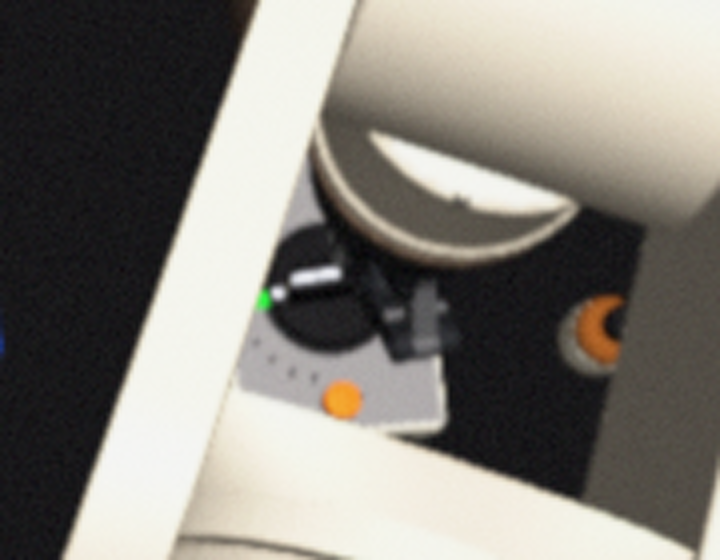

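The line, dot and tab are in a row, and the box shifted less than 1 mm on release. Next I'll move over the button and turn the jaws crosswise, so the knuckles stay clear of the dial grip.

```bash
python3 -m handwheel '[0.1,-1.4,0,0,0,0,-1,0.1,-1.4,0,0,0,0,-1,0.1,-1.4,0,0,0,0,-1,0,-1.4,0,0,0,0,-1,0,0,0,0,0,8,-1,0,0,0,0,0,8,-1,0,0,0,0,0,8,-1,0,0,0,0,0,8,-1]'
python3 -m handwheel '[0,0,0,0,0,8,-1,0,0,0,0,0,8,-1,0,0,0,0,0,8,-1,0,0,0,0,0,8,-1,0,0,0,0,0,8,-1,0,0,0,0,0,8,-1,0,0,0,0,0,8,-1,0,0,0,0,0,7,-1]'
python3 -m handwheel '[0,0,2.5,0,0,0,-1,0,0,2.5,0,0,0,-1,0,0,1.5,0,0,0,-1,0,0,0,0,0,0,-1,0,0,0,0,0,0,-1]'
python3 - <<'E'
from h import *
s=manip.state();print(s['ee_pos'],s['wrist_force'],s['tool_rot'][2],s['qpos'][5])
for n,r in(('side',(240,380,220,400)),('top',(170,310,310,490))):
    im=manip.camera(n); cv2.imwrite('pics/%s9f.png'%n,im[:,:,::-1]);cv2.imwrite('pics/%s9.png'%n,cv2.resize(im[r[0]:r[1],r[2]:r[3]],None,fx=4,fy=4,interpolation=2)[:,:,::-1])
E
```

```text
clock: 10.65
ee_pos: [0.516, -0.1115, 0.1649]
tool_rot: [[0.359, 0.933, -0.0], [0.933, -0.359, 0.0], [-0.0, -0.0, -1.0]]
wrist_force: [-0.0, -0.2, -0.0]
finger_gap: 0.0001
clock: 11.45
ee_pos: [0.516, -0.1114, 0.1649]
tool_rot: [[0.995, 0.103, -0.001], [0.103, -0.995, 0.0], [-0.001, -0.0, -1.0]]
wrist_force: [-0.0, 0.8, 1.1]
finger_gap: -0.0002
clock: 11.95
ee_pos: [0.5163, -0.1115, 0.1006]
tool_rot: [[0.994, 0.109, -0.0], [0.109, -0.994, -0.0], [-0.0, 0.0, -1.0]]
wrist_force: [0.4, 0.1, 0.1]
finger_gap: -0.0002
[ 0.51628738 -0.11148583  0.10055285] [0.3863459  0.05716902 0.14907851] [-2.60083858e-04  2.21923682e-05 -9.99999966e-01] 1.1029466938226915
```

View pics/side9.png

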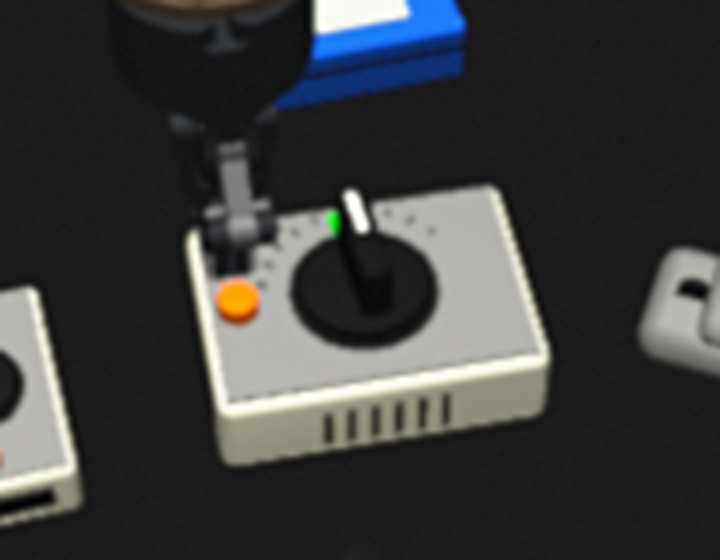

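View pics/top9.png

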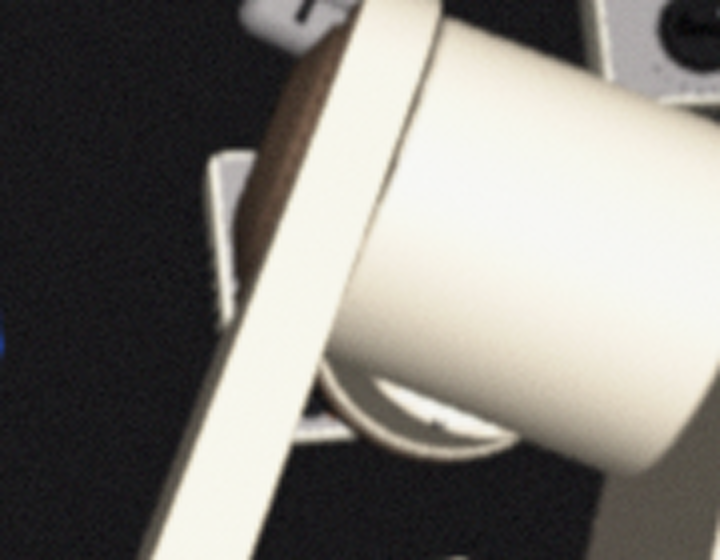

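```bash
python3 -m handwheel '[0,0,0.9,0,0,0,-1,0,0,0.9,0,0,0,-1,0,0,0,0,0,0,-1,0,0,0,0,0,0,-1]'
python3 -m handwheel '[0,0,0.2,0,0,0,-1,0,0,0.1,0,0,0,-1,0,0,0,0,0,0,-1]'
python3 -c "
from h import *
s=manip.state();print(s['ee_pos'],s['wrist_force'])"
```

```text
clock: 12.45
ee_pos: [0.5162, -0.1113, 0.0819]
tool_rot: [[0.994, 0.109, -0.001], [0.109, -0.994, 0.0], [-0.001, -0.0, -1.0]]
wrist_force: [0.1, -0.1, 0.1]
finger_gap: -0.0002
clock: 12.75
ee_pos: [0.5165, -0.1114, 0.0793]
tool_rot: [[0.994, 0.109, 0.0], [0.109, -0.994, -0.0], [0.0, 0.0, -1.0]]
wrist_force: [1.2, -0.1, 1.3]
finger_gap: -0.0001
[ 0.51654278 -0.11144314  0.07934669] [ 1.19979836 -0.13753686  1.28590534]
```

Contact is at about 80 mm, as expected. I'll push it down.

```bash
python3 -m handwheel '[0,0,0.2,0,0,0,-1,0,0,0.15,0,0,0,-1,0,0,0,0,0,0,-1,0,0,0,0,0,0,-1]'
python3 -m handwheel '[0,0,0.1,0,0,0,-1,0,0,0.05,0,0,0,-1,0,0,0,0,0,0,-1,0,0,0,0,0,0,-1]'
python3 -c "
from h import *
s=manip.state();print(s['ee_pos'],s['wrist_force'])"
```

```text
clock: 13.15
ee_pos: [0.5165, -0.1114, 0.0759]
tool_rot: [[0.994, 0.109, 0.0], [0.109, -0.994, -0.0], [0.0, 0.0, -1.0]]
wrist_force: [0.8, -0.7, 4.2]
finger_gap: 0.0003
clock: 13.55
ee_pos: [0.5166, -0.1115, 0.0748]
tool_rot: [[0.994, 0.109, 0.001], [0.109, -0.994, -0.0], [0.001, 0.0, -1.0]]
wrist_force: [-2.1, 0.7, 13.2]
finger_gap: 0.0001
[ 0.51656223 -0.11145372  0.07483225] [-2.07336595  0.70051814 13.18917067]
```

The button hit its bottom stop: 5 mm of travel, with the force rising to 13 N. Now I'll lift and back off for a clear view.

```bash
python3 -m handwheel '[0,0,-0.5,0,0,0,-1,0,0,-1,0,0,0,-1,0,0,-3,0,0,0,-1,0,0,-4,0,0,0,-1,0,0,-4,0,0,0,-1,0,0,-4,0,0,0,-1]'
python3 -m handwheel '[-3,-3,0,0,0,0,-1,-3,-3,0,0,0,0,-1,-2,-3,0,0,0,0,-1,-2,-4,0,0,0,0,-1,0,-4,0,0,0,0,-1,0,-4,0,0,0,0,-1,0,-4,0,0,0,0,-1,0,-4,0,0,0,0,-1]'
python3 -m handwheel '[0,-4,0,0,0,0,-1,0,-4,0,0,0,0,-1,0,0,0,0,0,0,-1]'
python3 - <<'E'
from h import *
for n,r in(('side',(240,380,220,400)),('top',(170,310,310,490))):
    im=manip.camera(n); cv2.imwrite('pics/%s10f.png'%n,im[:,:,::-1]);cv2.imwrite('pics/%s10.png'%n,cv2.resize(im[r[0]:r[1],r[2]:r[3]],None,fx=4,fy=4,interpolation=2)[:,:,::-1])
    roi=(350,430,200,285) if n=='top' else (262,362,280,360)
    print(n,cents(im,(45,80,80),(80,255,255),5,roi),cents(im,(5,90,150),(32,255,255),8,roi),cents(im,(0,0,150),(180,60,255),2,(376,392,234,247)) if n=='top' else '')
    a=cv2.imread(f'pics/{n}0.png')[:,:,::-1]
    for nm,lo,hi,mn in(("blue",(100,150,80),(125,255,255),300),("amber",(5,150,60),(20,255,230),40)):
        print(nm,cents(a.copy(),lo,hi,mn),cents(im,lo,hi,mn))
a=cv2.imread('pics/top10f.png')
E
```

```text
clock: 14.15
ee_pos: [0.5158, -0.1112, 0.2411]
tool_rot: [[0.994, 0.109, -0.001], [0.109, -0.994, 0.0], [-0.001, -0.0, -1.0]]
wrist_force: [0.9, -0.7, -0.5]
finger_gap: 0.0
clock: 14.95
ee_pos: [0.3844, 0.1675, 0.2397]
tool_rot: [[0.994, 0.109, 0.0], [0.109, -0.994, -0.0], [0.0, 0.0, -1.0]]
wrist_force: [0.5, -0.1, -0.1]
finger_gap: -0.0
clock: 15.25
ee_pos: [0.3753, 0.2488, 0.2392]
tool_rot: [[0.994, 0.113, -0.001], [0.113, -0.994, 0.0], [-0.001, -0.001, -1.0]]
wrist_force: [-0.3, 0.6, -0.3]
finger_gap: -0.0
side [(array([303.17, 294.89]), np.int32(18))] [(array([278.96, 314.91]), np.int32(100))] 
blue [(array([190.52,  59.21]), np.int32(1003)), (array([307.42, 245.04]), np.int32(1524))] [(array([307.39, 245.02]), np.int32(1523))]
amber [(array([310.02, 389.89]), np.int32(223))] [(array([310.14, 389.94]), np.int32(234))]
top [(array([373.27, 244.76]), np.int32(45))] [(array([395.09, 269.56]), np.int32(80))] [(array([387.1, 238.6]), np.int32(30)), (array([379., 243.]), np.int32(9))]
blue [(array([285.81, 234.98]), np.int32(523))] [(array([285.8 , 235.95]), np.int32(1490))]
amber [(array([464.09, 251.3 ]), np.int32(64))] [(array([461.37, 252.84]), np.int32(162))]
```

View pics/top10f.png

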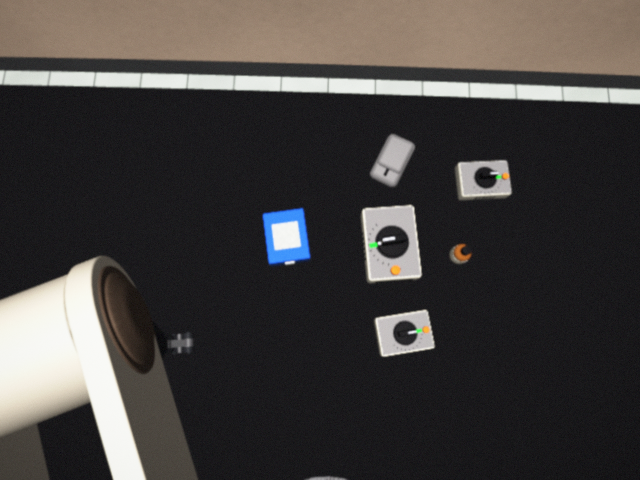

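View pics/top10.png

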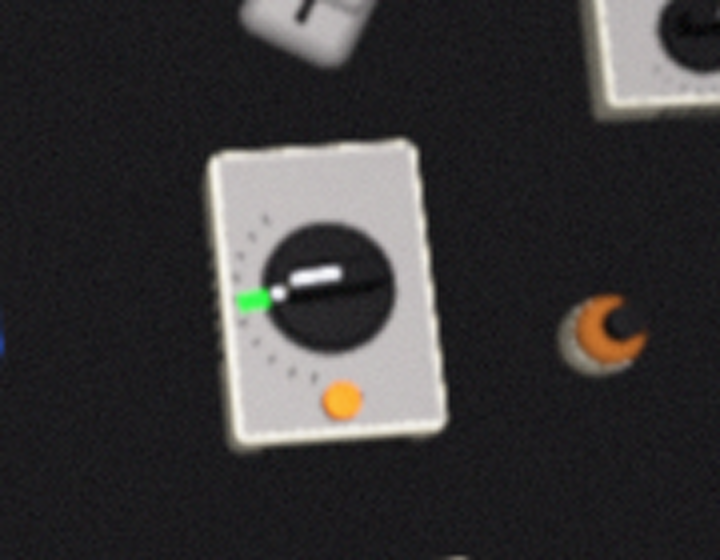

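View pics/side10f.png

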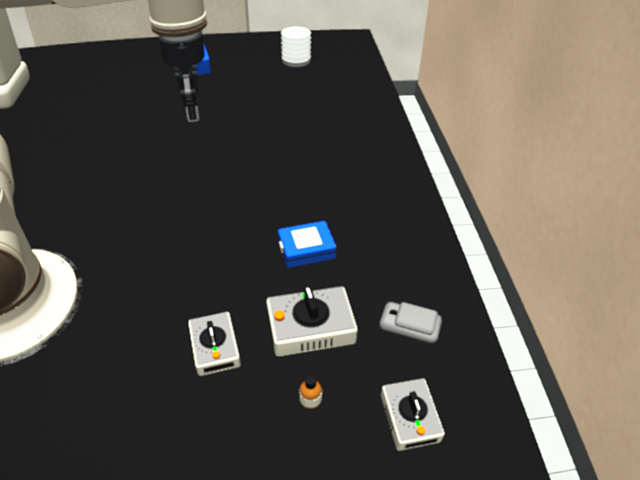

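```bash
python3 - <<'E'
from h import *
t=cv2.imread("pics/top10f.png")[:,:,::-1].copy()
x0,x1,y0,y1=370,415,220,266; v=cv2.cvtColor(t,cv2.COLOR_RGB2HSV)[...,2][y0:y1,x0:x1]
c=max(cv2.findContours((v<100).astype(np.uint8),0,1)[0],key=cv2.contourArea)[:,0]+[x0,y0]
P=np.array([onz("top",u,.058) for u in c])[:,:2].astype(np.float32); e=cv2.fitEllipse(cv2.convexHull(P)*1000)
print(e); c=np.array(e[0])/1000
for nm,u,z in(("dot",(379,243),.06),("tab",(373.27,244.76),.052)):
    d=onz("top",u,z)[:2]-c; print(nm,np.linalg.norm(d),np.degrees(np.arctan2(d[1],d[0])))
# bar-line direction
g=t[232:248,374:400]; m=cv2.inRange(cv2.cvtColor(t,cv2.COLOR_RGB2HSV),np.array((0,0,150)),np.array((180,60,255))); z=np.zeros_like(m); z[234:244,382:394]=m[234:244,382:394]
pts=np.array([onz("top",(x,y),.09)[:2] for y,x in np.argwhere(z)],np.float32); l=cv2.fitLine(pts*1000,2,0,.01,.01).ravel(); print("bar",np.degrees(np.arctan2(l[1],l[0]))%180)
s=manip.state(); print(s['clock'],s['joint_vel'].round(3))
E
```

```text
((570.3281860351562, -105.35235595703125), (60.74850082397461, 61.043670654296875), 65.69696044921875)
dot 0.024566648602135865 99.60064510928807
tab 0.03452646399467507 100.44871165115806
bar 100.1902
15.35 [-0.041 -0.014  0.009 -0.004 -0.002 -0.01 ]
```

The line, dot and tab agree to within 1°. Handing in.

```bash
python3 -c "
from plant import manip
manip.close_job(); print(manip.state()['clock'])"
```

```text
the job is handed in; nothing more can be done
the job is handed in; nothing more can be done
```

The dial is set on the green tab and the lamp button was pushed fully down and released afterwards. I handed the job in at about 15 s, and it gave no verdict.

**Dial:** I gripped the bar at 90 N and turned it about 69° clockwise. During the turn I pressed with 15 to 18 N at each reading, and the turning torque was about 0.36 N m. In the last picture the bar's white line is at 100.2°, its dot at 99.6° and the tab at 100.4°, so they agree to within 1°.

**Button:** I pushed it 5 mm to its stop, where the force reached about 13 N. From above it now looks the same size and is in the same place as before. I did not measure its height separately.

**Controller and bystanders:** The controller slid 1 to 2 mm towards the robot when I let go of the bar, because the arm still held a side load. That is well inside the 15 mm allowed. I compared slide box and bottle pixels before and after, and the side view shows no movement. The top view differs by 1 to 3 pixels, because the picture brightness changed what the colour masks picked up. I checked the mouse only by eye, and it looks unmoved. The arm ended well clear of everything.

**Disagreement:** The tab's distance from the dial axis came out at 33 to 35 mm in the top view. I expected about 38 mm at its middle, so I relied on its angle only.

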